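# Seat the vial carousel on its keyed drive spindle

### The arm

A 7-joint arm with a two-finger parallel gripper is mounted at the origin on a cart in front of the work surface, level with it; the furniture and walls round the work are solid. World frame = base frame: x ahead of the robot, y to its left, z up, the work surface at z = 0. Lengths are in m, angles in rad, forces in N, time in s.
With the tool pointing down it reaches from about 0.35 to 0.9 m from the base axis. Payload 8.1 kg.
Tool frame: the origin (TCP) lies midway between the tips of the shut fingers; the grasp point (between the pads) lies arm.grasp_offset behind it (arm.grasp_offset is the distance from the TCP to the grasp point, in m); z points along the fingers, y is the line along which they close (so a half turn about z gives the same grasp; the last joint's range is limited). The gripper opens to 92 mm and grips with 3 to 60 N. Pads are 19 mm wide; open, the fingers measure 130 mm over their backs; the gripper's body (75 mm by 190 mm) begins 47 mm behind the grasp point.
Start: joints at [-1.445, 0.434, 0.025, 1.573, -0.012, 1.134, -0.075], TCP at [0.142, 0.609, 0.227] pointing down, gripper open.
Joint ranges: [-2.62, 2.62], [-0.44, 2.09], [-1.27, 1.32], [0.08, 2.57], [-1.32, 4.46], [0.12, 2], [-2.74, 2.74]. Speed limits (rad/s): [2.22, 2.22, 3.01, 3.01, 3.14, 3.14, 3.14].

### API

Orientations are given as a rotation vector (axis times angle).
In Python, from cell import observe, imaging, arm gives the robot as it stands.
- The arm moves only by the tool apply_moves, never from a script. Its argument "commands" is a list of rows, each a list of 5 numbers: the opening in per cent of the stroke, from 0 (shut) to 100 (fully open), then the shift along the world's x, y, z in units of 0.06 m (1.0 is 0.06 m), then the turn about the world's z in units of 0.5 rad (1.0 is 0.5 rad). A call has 1 to 12 rows; each row shifts and turns the commanded pose from where the row before left it; what a row does not reach is not made up. A row lasts 1/8 s, in which the tool goes at most 62.5 mm and 10.7 degrees, less where a joint would pass 70% of its speed; a pose out of reach is approached as far as the arm can. A call with a number of a shift or a turn outside -1 to 1 is refused whole. A call with a gripper value outside its range is refused whole. The fingers move at their own pace and stop on an object; "newtons" is the grip in N (left out, the last holds). Time passes only in rows, so rows that do not move let the fingers close. It gives the time, the measured TCP pose, the force, the opening and the grip force at its end, in the units of the state.
- observe(): the state, without advancing time (a new reading comes with each control period).
- imaging.get_image(name): name is "side" or "top" or "wrist"; returns (picture, depth): 400x640x3 uint8, red, green, blue; 400x640 float32, m along the optical axis (not along the pixel's ray), 0 where there is no reading.
- imaging.camera_params(name): a dict with "camera_matrix" (3x3 intrinsics, pixels), "origin" and "rotation" of the camera in the world; the wrist camera has in their place "tool_from_camera" (4x4, takes a point from camera to tool coordinates, whose origin is the TCP and whose axes are the flange's). Camera axes: x right, y up, looking along -z (the intrinsics and any distortion apply to the point x, -y, -z); pixel columns grow to the right and rows downward; lengths in m; the calibration is good to about 2 mm. The wrist camera is an equidistant fisheye: a pixel r from the principal point sees the ray r / f radians off the axis. A picture is of the moment at which its call begins: read the wrist's pose just before it. camera_params takes no time and is no camera call.
- arm.sign_off(): hands the job in; it is judged then, once.
The state is a dict: "clock": time; "joints": joint angles; "dq": joint speeds; "joint_efforts": joint torques, N m; "position": TCP position; "ee_rot": TCP orientation; "force": force on the tool from outside, world axes, zero at the start; "ft_torque": the same for the moment, N m; "width": opening from 0.0 (shut) to 1.0 (fully open); "gripper_force": force on a finger pad.
Only numpy, scipy, OpenCV 4.12 (cv2) and the standard library are available. Lean on these libraries where they do the work, as an engineer would, in place of code of your own. Each camera call takes 0.05 s, during which the arm holds its last target. There are 200 camera calls.

### The job

Pick up the vial carousel by the flat grip on its top, set its hub over the spindle of the drive unit and turn it gently under light pressure until the keyway drops over the key. Press it fully home so that it sits level and flush on the drive, then let go; do not force it down or against the key, and leave the other things on the table alone.

Things in the scene. Friction and masses are not known exactly. Their poses are not given: they have to be found in the camera images.
- carousel: Loose vial carousel, 0.25 to 0.36 kg: metal disc of 110 mm diameter with a ring of 12 dark vial pockets, a round hub below and a grey grip on top. Origin: centre of the hub's underside, on the table at the start; z up. Its keyway is on its own -x side, marked by a small raised bar on top of the disc, pointing outward. The disc is 11 mm thick, from 10 to 21 mm above the underside.
- carousel_grip (a point): Centre of the carousel's flat-sided grip, on its axis, 55 mm above the hub's underside; axes as the carousel's. The grip is 46 mm long along its x, 24 mm wide along its y (take it across this width) and stands from 35 to 69 mm above the hub's underside.
- carousel_hub (a point): Centre of the hub's flat underside (42 mm outside), the mouth of the bore; axes as the carousel's. The bore is round and blind, 20 mm diameter, 35 mm deep. One keyway, 8.5 mm wide and 10 mm high, is cut through the hub's wall from the bore out to the carousel's own -x side. Let go half-way down, it can lean by up to 0.09 rad.
- drive: Fixed white drive unit, 116 x 116 mm, with a spindle upright in its middle. Origin on the table under the spindle's axis; its front (dark window and three small buttons) faces its own -x. The spindle is held by a brake and must not be forced round. More than 100 N between carousel and drive, summed over all their contacts (the balls alone make about 10), is forcing it.
- drive_seat (a point): Centre of the drive's flat round seat (56 mm diameter), 45 mm above the table, on the spindle's axis; axes as the drive's. With the keyway in line with the key (within about 0.06 rad) the pressed hub goes down to this seat; else it stops 8 mm above it, on the key.
- spindle_top (a point): Top of the spindle, 33 mm above the seat, 18 mm diameter; its top 9 mm taper to 8 mm diameter. 19 mm above the seat two sprung balls on opposite sides rub in the bore, 5 to 10 N in all, so the carousel neither slides down nor drops over the key by its own weight: press down with 10 to 15 N while turning, about 20 N to seat it. Axes are the drive's, not the key's.
- key_level (a point): Point on the spindle's axis at the height of the key's top, 8 mm above the seat. The one key at the spindle's foot is 6 mm wide and reaches out to 18 mm from the axis. It points to the drive's front (its -x), but up to 0.6 rad to either side of that: its angle is not measured (the axes here are the drive's).
- block_a: Bystander: small machined light metal block, 34 x 75 x 14 mm, lying on the table between the places of carousel and drive; origin under its centre.
- marker: Bystander: marker pen, 124 mm long, 15 mm high, lying on the table nearer to the robot than the block; origin under its centre.
- syringe: Bystander: thin syringe, 168 mm long, lying at the left of the table; origin under its centre.
- lc_column: Bystander: steel tube with end nuts, 176 mm long, 17 mm high, lying at the right of the table; origin under its centre.

How it is judged:
On the way:
1. the hub is over the spindle, resting on the key (not yet down on the seat) (horizontal distance between carousel_hub and drive_seat below 0.004 m and z of carousel_hub in the frame of drive_seat between 0.004 and 0.02 m), for 0.05 s.
At the end, for the whole second after the job is handed in: The carousel is down on the drive's seat: hub within 3 mm of the spindle axis, its underside within 2 mm of the seat, level within 0.05 rad, at rest (horizontal distance between carousel_hub and drive_seat below 0.003 m and z of carousel_hub in the frame of drive_seat below 0.002 m and angle between carousel's own z axis and vertical below 0.05 rad and linear speed of carousel below 0.02 m/s); the robot touches nothing.
It fails at once if the carousel is forced against the drive with more than 100 N (contact force between carousel and drive above 100 N).
It fails at once if a bystander is pushed away by more than 30 mm (distance of any of block_a, marker, syringe, lc_column from where it was at the start of the episode above 0.03 m).
It also fails if it takes over 72 s, if anything falls off the work surface, if the arm or the gripper's body presses on something with over 40 N, if the wrist force passes 120 N, or if a joint passes its speed limit or range.

## Working session

There is one attempt and no reset: what is moved stays moved. The work goes in short steps, Python scripts to look and compute and a tool call to move; the robot and the scene stay as the last step left them, time stands still between calls to the robot, and variables do not carry over. Pictures are saved under pics/ and viewed, at most 10 in all, crops included, and the job is handed in when it is done.

Besides the shell and the picture viewer there is one more tool, called after "Request:" by a JSON object that holds its "fn" and its "kwargs". apply_moves: Moves the arm, as the interface text tells. Its arguments: {"type":"object","properties":{"commands":{"type":"array"},"newtons":{"type":"number"}},"required":["commands"]}

```bash
mkdir -p pics; ls; python3 - <<'E'
from cell import observe, imaging, arm
import cv2,numpy as np
s=observe();print({k:np.round(v,3) for k,v in s.items()},arm.grasp_offset)
for n in("side","top"):
    p,d=imaging.get_image(n);cv2.imwrite(f"pics/{n}.png",p[:,:,::-1]);np.save(f"pics/{n}.npy",d)
    print(n,{k:np.round(v,4) for k,v in imaging.camera_params(n).items() if not isinstance(v,str)})
print(imaging.camera_params("wrist"))
E
```

```text
pics
{'clock': np.float64(0.0), 'joints': array([-1.445,  0.435,  0.025,  1.574, -0.012,  1.134, -0.075]), 'dq': array([-0.001,  0.001, -0.001,  0.002, -0.001, -0.002,  0.002]), 'joint_efforts': array([ 0.0000e+00, -6.6787e+01,  9.8500e-01, -3.1445e+01, -6.0000e-02,
        4.3000e-02,  0.0000e+00]), 'position': array([0.142, 0.608, 0.226]), 'ee_rot': array([-3.590e-01, -3.121e+00,  2.000e-03]), 'force': array([-0.171, -0.021, -0.194]), 'ft_torque': array([0.016, 0.009, 0.002]), 'gripper_force': np.float64(0.0), 'width': np.float64(0.998)} 0.0188
side {'camera_matrix': array([[382.9513,   0.    , 315.1601],
       [  0.    , 382.9513, 198.49  ],
       [  0.    ,   0.    ,   1.    ]]), 'origin': array([0.4005, 0.7039, 0.7143]), 'rotation': array([ 0.0802, -1.2044, -2.7347])}
top {'camera_matrix': array([[408.6553,   0.    , 315.2334],
       [  0.    , 408.6553, 200.5913],
       [  0.    ,   0.    ,   1.    ]]), 'origin': array([ 0.2592, -0.0075,  1.079 ]), 'rotation': array([ 0.1704, -0.1628, -1.502 ])}
{'camera_matrix': array([[309.70691629,   0.        , 321.37545343],
       [  0.        , 309.70691629, 200.39506528],
       [  0.        ,   0.        ,   1.        ]]), 'tool_from_camera': array([[-8.92768859e-04,  9.53681379e-01,  3.00817271e-01,
         8.23934618e-02],
       [ 9.99999549e-01,  9.48827046e-04, -4.02577619e-05,
        -1.25937554e-04],
       [-3.23816640e-04,  3.00817099e-01, -9.53681796e-01,
        -1.57795435e-01],
       [ 0.00000000e+00,  0.00000000e+00,  0.00000000e+00,
         1.00000000e+00]])}
```

View pics/top.png

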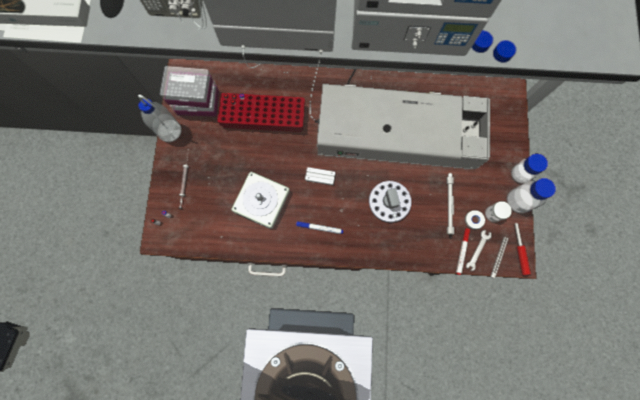

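View pics/side.png

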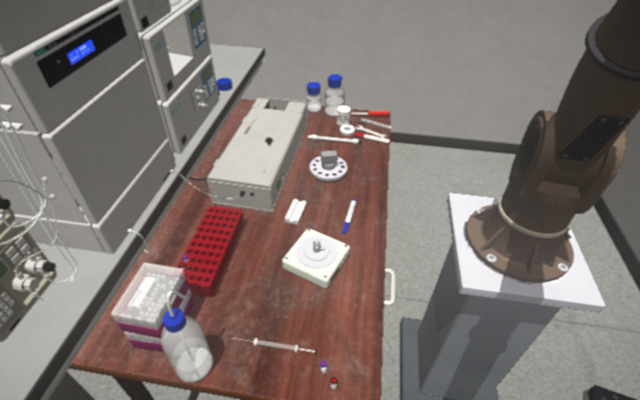

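The top view shows the drive at about (261,200), the carousel at about (390,201), the block at (320,176) and the marker at (320,228). The side view shows the drive at (317,255) and the carousel at (328,165). I'll enlarge both.

```bash
cat > h.py <<'E'
from cell import observe, imaging, arm
import cv2,numpy as np
from scipy.spatial.transform import Rotation as R
def cam(n,s=None):
    c=imaging.camera_params(n);K=c["camera_matrix"]
    if n=="wrist":
        s=s or observe();T=np.eye(4);T[:3,:3]=R.from_rotvec(s["ee_rot"]).as_matrix();T[:3,3]=s["position"]
        T=T@c["tool_from_camera"];return K,T[:3,:3],T[:3,3]
    return K,R.from_rotvec(c["rotation"]).as_matrix(),np.array(c["origin"])
def ray(n,u,v,C=None):
    K,M,o=C or cam(n);x=(u-K[0,2])/K[0,0];y=(v-K[1,2])/K[1,1]
    if n=="wrist":
        r=np.hypot(x,y)+1e-12;d=np.array([x/r*np.sin(r),-y/r*np.sin(r),-np.cos(r)])
    else: d=np.array([x,-y,-1])
    return o,M@d/np.linalg.norm(d)
def atz(n,u,v,z,C=None):
    o,d=ray(n,u,v,C);return o+d*(z-o[2])/d[2]
def tri(rays):
    A=0;b=0
    for o,d in rays:
        P=np.eye(3)-np.outer(d,d);A=A+P;b=b+P@o
    return np.linalg.solve(A,b)
def cloud(n,d):
    K,M,o=cam(n);v,u=np.mgrid[:400,:640]
    p=np.stack([(u-K[0,2])/K[0,0]*d,-(v-K[1,2])/K[1,1]*d,-d],-1);return p@M.T+o
E
python3 - <<'E'
from h import *
a=[]
for n,bx in(("top",[(225,165,70),(355,165,70)]),("side",[(280,220,70),(293,130,70)])):
    p=cv2.imread(f"pics/{n}.png")
    a.append(np.hstack([cv2.resize(p[y:y+w,x:x+w],(400,300 if 0 else 400),interpolation=cv2.INTER_CUBIC) for x,y,w in bx]))
im=np.vstack(a);cv2.imwrite("pics/crop.png",cv2.resize(im,(600,600)) if 0 else cv2.resize(im,(600,600),interpolation=cv2.INTER_AREA))
for n in("top","side"):
    d=np.load(f"pics/{n}.npy");P=cloud(n,d)
    for nm,c in(("drive",(261,200) if n=="top" else (317,248)),("car",(390,200) if n=="top" else (328,160))):
        q=P[c[1]-30:c[1]+30,c[0]-40:c[0]+40].reshape(-1,3)
        for lo,hi in((.012,.03),(.03,.043),(.04,.05),(.05,.075),(.06,.085)):
            m=(q[:,2]>lo)&(q[:,2]<hi);print(n,nm,lo,hi,m.sum(),q[m].mean(0).round(4),((q[m].max(0)+q[m].min(0))/2).round(4)) if m.sum() else 0
E
```

```text
top drive 0.012 0.03 98 [0.446  0.1149 0.0214] [0.4668 0.1268 0.0211]
top drive 0.03 0.043 1447 [0.4785 0.147  0.0389] [0.4818 0.1487 0.0366]
top drive 0.04 0.05 924 [0.4812 0.1478 0.043 ] [0.4808 0.1491 0.0448]
top drive 0.05 0.075 46 [0.4776 0.146  0.0638] [0.4809 0.1457 0.0625]
top drive 0.06 0.085 47 [0.4802 0.1473 0.0722] [0.4806 0.1479 0.0703]
top car 0.012 0.03 1071 [ 0.4981 -0.1916  0.0219] [ 0.5012 -0.1929  0.0209]
top car 0.03 0.043 46 [ 0.4936 -0.1817  0.0366] [ 0.4924 -0.1914  0.0362]
top car 0.04 0.05 18 [ 0.4956 -0.184   0.0448] [ 0.4962 -0.1928  0.0449]
top car 0.05 0.075 200 [ 0.4993 -0.1916  0.0674] [ 0.5006 -0.1927  0.0621]
top car 0.06 0.085 181 [ 0.5002 -0.1921  0.0687] [ 0.5006 -0.1933  0.0672]
side drive 0.012 0.03 263 [0.4783 0.1532 0.0206] [0.4925 0.1092 0.021 ]
side drive 0.03 0.043 1653 [0.4775 0.1596 0.0385] [0.4782 0.1484 0.0365]
side drive 0.04 0.05 797 [0.4785 0.1557 0.0426] [0.4753 0.1547 0.0446]
side drive 0.05 0.075 82 [0.4763 0.1555 0.0625] [0.4746 0.1538 0.0625]
side drive 0.06 0.085 66 [0.4783 0.155  0.0705] [0.479  0.1538 0.07  ]
side car 0.012 0.03 777 [ 0.5054 -0.2157  0.0199] [ 0.5058 -0.2742  0.021 ]
side car 0.03 0.043 115 [ 0.5467 -0.2091  0.0365] [ 0.544  -0.2538  0.0363]
side car 0.04 0.05 90 [ 0.5485 -0.2063  0.0452] [ 0.5431 -0.2466  0.045 ]
side car 0.05 0.075 236 [ 0.5348 -0.2003  0.0631] [ 0.5431 -0.2411  0.0619]
side car 0.06 0.085 181 [ 0.538  -0.2001  0.0686] [ 0.5431 -0.2296  0.0725]
```

View pics/crop.png

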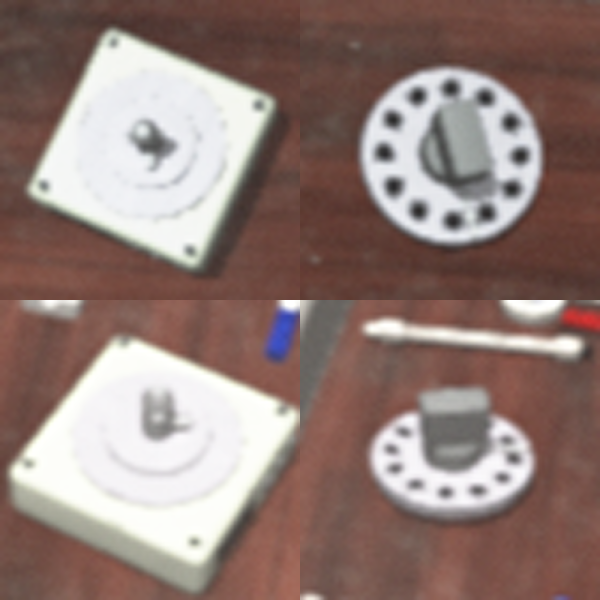

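Crop of both cameras: in the top view (left) the key is a grey streak running downward from the spindle, roughly toward world -x. The carousel's raised bar is at lower right of its grip, with pixels near (410,215) in the full picture. I'll fit the grip's axis, its centre, the disc and the drive edges numerically.

```bash
python3 - <<'E'
from h import *
P=cloud("top",np.load("pics/top.npy"));S=cloud("side",np.load("pics/side.npy"))
def rect(q,nm):
    (c,wh,a)=cv2.minAreaRect(q[:,:2].astype(np.float32)*1000);print(nm,len(q),np.round(c,1),np.round(wh,1),round(a,1),'z',np.median(q[:,2]).round(4))
for nm,p in(("top",P),("side",S)):
    q=p.reshape(-1,3)
    near=lambda c,r:np.linalg.norm(q[:,:2]-c,axis=1)<r
    rect(q[near((.5,-.19),.06)&(q[:,2]>.062)&(q[:,2]<.075)],nm+" grip")
    m=q[near((.5,-.19),.075)&(q[:,2]>.018)&(q[:,2]<.025)];rect(m,nm+" disc");print(cv2.minEnclosingCircle(m[:,:2].astype(np.float32)*1000))
    rect(q[near((.48,.148),.1)&(q[:,2]>.034)&(q[:,2]<.05)],nm+" drive")
    rect(q[near((.48,.148),.04)&(q[:,2]>.072)&(q[:,2]<.085)],nm+" spindle")
# crop px -> full: crop scale 300/70
k=70/300
print("disc centre top/ side",[atz("top",355+451*k-300*k,165+156*k,.021).round(4),atz("side",293+(452-300)*k,130+(457-300)*k,.021).round(4)])
print("bar",atz("top",355+170*k,165+217*k,.022).round(4))
print("grip corners",[atz("top",355+(u-300)*k,165+v*k,.069).round(4) for u,v in((447,98),(480,96),(495,176),(460,184))])
for n,us in(("top",((146,130),)),("side",((157,392),))):
    pass
print("sp tri",tri([ray("top",225+146*k,165+130*k),ray("side",280+157*k,220+92*k)]).round(4))
print("grip tri",tri([ray("top",355+170*k,165+138*k),ray("side",293+155*k,130+101*k)]).round(4))
print("drive corners",[atz("top",225+u*k,165+v*k,.04).round(4) for u,v in((108,33),(274,103),(197,268),(30,193))])
print("key",[atz("top",225+u*k,165+v*k,.053).round(4) for u,v in((148,142),(156,168))],[atz("side",280+u*k,220+(v-300)*k,.053).round(4) for u,v in((157,428),(190,427))])
E
```

```text
top grip 176 [ 501.2 -192.6] [45.9 24.2] 16.9 z 0.0691
top disc 961 [ 500.9 -193. ] [109.  107.1] 3.2 z 0.0218
((501.2872619628906, -192.95909118652344), 55.19685745239258)
top drive 1776 [481.5 147.8] [114.6 115.1] 69.6 z 0.0402
top spindle 25 [480.9 147.3] [14.  11.7] 23.5 z 0.0763
side grip 101 [ 497.8 -190.9] [45.3 28.3] 15.5 z 0.0685
side disc 474 [ 497.8 -185.4] [106.8 101.8] 8.3 z 0.0215
((497.62982177734375, -189.94992065429688), 55.79507064819336)
side drive 1884 [478.2 151.7] [116.7 115. ] 69.8 z 0.0393
side spindle 27 [478.5 151.8] [12.7 11.6] 37.6 z 0.0759
disc centre top/ side [array([ 0.4991, -0.1935,  0.021 ]), array([ 0.4969, -0.1878,  0.021 ])]
bar [ 0.4613 -0.2058  0.022 ]
grip corners [array([ 0.5233, -0.1819,  0.069 ]), array([ 0.5258, -0.2014,  0.069 ]), array([ 0.4778, -0.2112,  0.069 ]), array([ 0.4717, -0.1907,  0.069 ])]
sp tri [0.4811 0.1473 0.0701]
grip tri [ 0.4994 -0.1971  0.0621]
drive corners [array([0.5491, 0.1808, 0.04  ]), array([0.5113, 0.0753, 0.04  ]), array([0.407 , 0.1136, 0.04  ]), array([0.4462, 0.2181, 0.04  ])]
key [array([0.4793, 0.1479, 0.053 ]), array([0.4637, 0.1417, 0.053 ])] [array([0.4776, 0.1574, 0.053 ]), array([0.4608, 0.1538, 0.053 ])]
```

Request:
{"fn": "apply_moves", "kwargs": {"commands": [[100,0.56,-0.76,0,0.1],[100,0.56,-0.76,0,0.1],[100,0.56,-0.76,0,0.1],[100,0.56,-0.76,0,0.1],[100,0.56,-0.76,0,0.1],[100,0.56,-0.76,0,0.1],[100,0.56,-0.76,0,0.1],[100,0.56,-0.76,0,0.1],[100,0.56,-0.76,0,0.1],[100,0.56,-0.76,0,0.1],[100,0,0,0,0],[100,0,0,0,0]]}}

```text
clock: 1.6
position: [0.4773, 0.153, 0.2264]
ee_rot: [0.423, -3.112, -0.0]
force: [0.8, 0.7, -0.1]
width: 0.995
gripper_force: 0.0
```

```bash
python3 - <<'E'
from h import *
import pickle
s=observe();p,d=imaging.get_image("wrist");pickle.dump((s,p,d),open("pics/w1.pkl","wb"))
print(s["position"].round(4),s["joints"].round(2),s["ee_rot"].round(3))
cv2.imwrite("pics/w1.png",p[:,:,::-1])
E
```

```text
[0.4773 0.153  0.2264] [-0.59  0.23  0.21  1.88 -0.06  1.03  1.49] [ 0.423 -3.112 -0.   ]
```

View pics/w1.png

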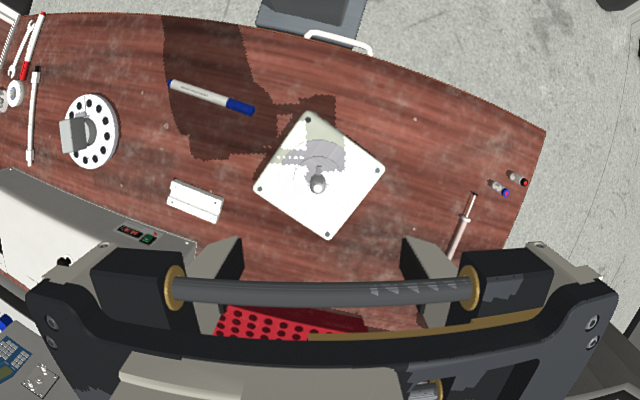

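Wrist view over the drive: spindle top is at (318,187), with the drive corners at (308,115), (382,168), (328,237) and (257,188). The key should point upward, toward about (315,165). I'll enlarge it with its contrast raised.

```bash
python3 - <<'E'
from h import *
import pickle
s,p,d=pickle.load(open("pics/w1.pkl","rb"))
c=p[110:245,250:390,::-1];c=cv2.resize(c,(610,588),interpolation=cv2.INTER_CUBIC)
g=(255*(c/255.)**2.0).astype(np.uint8);cv2.imwrite("pics/w1c.png",g)
E
```

```text
(no output)
```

View pics/w1c.png

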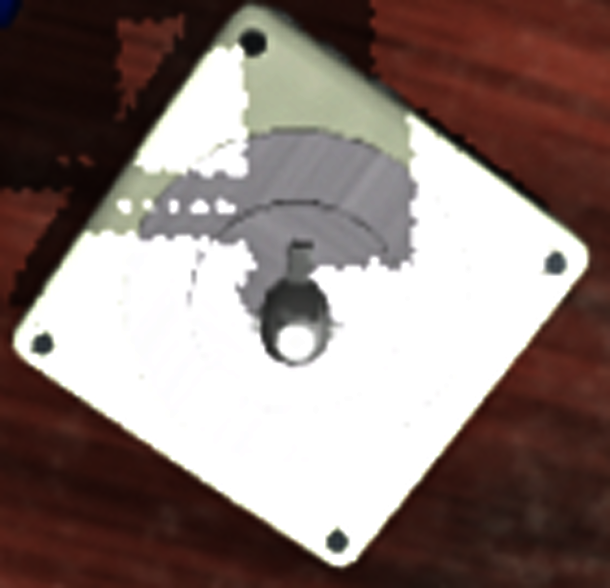

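The enlargement shows the key's outer end at crop (302,246), running down to the spindle at about (300,278). The spindle's top is at (295,342), and the screws are at (253,42), (556,263), (338,541) and (42,343).

```bash
python3 - <<'E'
from h import *
import pickle
s,p,d=pickle.load(open("pics/w1.pkl","rb"));C=cam("wrist",s);k=140/610
f=lambda u,v,z:atz("wrist",250+u*k,110+v*k,z,C)[:3]
sc=np.array([f(*q,.041) for q in((253,42),(556,263),(338,541),(42,343))]);print(sc.round(4),sc.mean(0).round(4))
a=f(295,342,.078);print("spindle top",a.round(4))
for c in(sc.mean(0),a):
    t=f(302.5,246,.053)-c;print("key",t.round(4),np.degrees(np.arctan2(t[1],t[0]))%360,np.hypot(*t[:2]))
n,fa=f(300,276,.053),f(302.5,247,.053);t=fa-n;print(np.degrees(np.arctan2(t[1],t[0]))%360)
q=cloud  # fisheye depth check of table/drive
E
```

```text
[[0.4164 0.1213 0.041 ]
 [0.4503 0.2125 0.041 ]
 [0.5413 0.1788 0.041 ]
 [0.5075 0.0871 0.041 ]] [0.4789 0.1499 0.041 ]
spindle top [0.4795 0.15   0.078 ]
key [-0.0172 -0.0031  0.012 ] 190.37929472680264 0.01746197270443422
key [-0.0178 -0.0032 -0.025 ] 190.19355745989046 0.018134327579582527
190.52921219563152
```

Request:
{"fn": "apply_moves", "kwargs": {"commands": [[100,0.06,-0.96,0,0],[100,0.06,-0.96,0,0],[100,0.06,-0.96,0,0],[100,0.06,-0.96,0,0],[100,0.06,-0.96,0,0.02],[100,0.06,-0.95,0,0.02],[100,0,0,-0.4,0],[100,0,0,0,0],[100,0,0,0,0]]}}

```text
clock: 2.78
position: [0.4999, -0.1905, 0.2032]
ee_rot: [-0.46, 3.108, 0.001]
force: [0.8, -0.7, 0.1]
width: 1.002
gripper_force: 0.0
```

```bash
python3 - <<'E'
from h import *
import pickle
s=observe();p,d=imaging.get_image("wrist");pickle.dump((s,p,d),open("pics/w2.pkl","wb"))
print(s["position"].round(4),s["joints"].round(2),s["ee_rot"].round(3))
K,M,o=cam("wrist",s)
c=p[70:270,200:440,::-1];cv2.imwrite("pics/w2.png",cv2.resize(c,(720,600),interpolation=cv2.INTER_CUBIC))
E
```

```text
[ 0.4999 -0.1905  0.2032] [-0.04  0.32  0.39  1.85 -0.14  1.    2.28] [-4.600e-01  3.108e+00  1.000e-03]
```

View pics/w2.png

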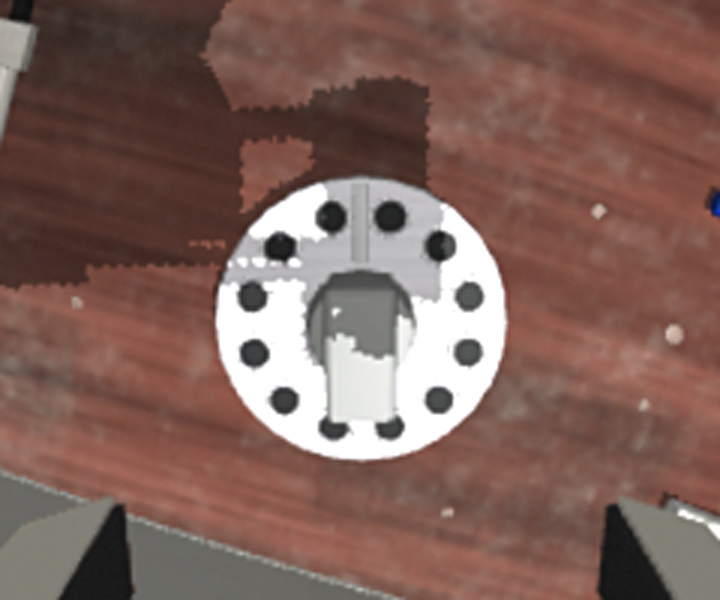

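The carousel's bar points straight up in the wrist view at (360,222). The disc centre is at about (361,319), and the grip's top face has side edges at columns 328 and 397, so the gripper is already aligned with it.

```bash
python3 - <<'E'
from h import *
import pickle
s,p,d=pickle.load(open("pics/w2.pkl","rb"));C=cam("wrist",s)
f=lambda u,v,z:atz("wrist",200+u/3,70+v/3,z,C)[:3]
e=np.array([f(*q,.021) for q in((361,178),(217,319),(361,461),(507,319))]);print("disc rim",e.round(4),((e[0]+e[2])/2).round(4),((e[1]+e[3])/2).round(4))
b=f(360,190,.022)-f(360,255,.022);print("bar dir",np.degrees(np.arctan2(b[1],b[0]))%360)
print("grip bottom corners",f(329,420,.069).round(4),f(397,420,.069).round(4))
x=R.from_rotvec(s["ee_rot"]).as_matrix();print("tool x ang",np.degrees(np.arctan2(x[1,0],x[0,0]))%360,"z",x[:,2].round(4))
K,M,o=C
for u,v in((362,400),(430,330),(560,420)):
    U,V=200+u/3,70+v/3;oo,r=ray("wrist",U,V,C);dd=d[int(V),int(U)];dz=dd/(-(M.T@r)[2]);print("depth pt",(oo+r*dz).round(4))
# two-view height of the disc centre / grip from w1? skip; top-depth vs wrist
E
```

```text
disc rim [[ 0.4462 -0.2076  0.021 ]
 [ 0.5123 -0.2445  0.021 ]
 [ 0.5517 -0.1758  0.021 ]
 [ 0.4807 -0.1395  0.021 ]] [ 0.4989 -0.1917  0.021 ] [ 0.4965 -0.192   0.021 ]
bar dir 196.73822794627537
grip bottom corners [ 0.5222 -0.1957  0.069 ] [ 0.5157 -0.174   0.069 ]
tool x ang 196.83603947887718 z [ 1.e-04  7.e-04 -1.e+00]
depth pt [ 0.5127 -0.1871  0.0679]
depth pt [ 0.4933 -0.1662  0.0213]
depth pt [ 5.186e-01 -9.890e-02 -5.000e-04]
```

Request:
{"fn": "apply_moves", "kwargs": {"commands": [[100,-0.02,-0.02,-0.7,0],[100,0,0,-0.7,0],[100,0,0,-0.7,0],[100,0,0,-0.5,0],[100,0,0,-0.18,0],[100,0,0,0,0],[0,0,0,0,0],[0,0,0,0,0],[0,0,0,0,0],[0,0,0,0,0],[0,0,0,0,0],[0,0,0,0,0]], "newtons": 50}}

```text
clock: 4.32
position: [0.4982, -0.1935, 0.0359]
ee_rot: [0.456, -3.108, -0.0]
force: [-0.8, -0.0, 0.7]
width: 0.4
gripper_force: 0.0
```

Request:
{"fn": "apply_moves", "kwargs": {"commands": [[0,0,0,0,0],[0,0,0,0,0],[0,0,0,0,0],[0,0,0,0,0],[0,0,0,0,0],[0,0,0,0,0]], "newtons": 50}}

```text
clock: 5.08
position: [0.498, -0.1935, 0.0358]
ee_rot: [0.456, -3.108, -0.0]
force: [0.0, 0.3, -2.8]
width: 0.26
gripper_force: 50.0
```

Request:
{"fn": "apply_moves", "kwargs": {"commands": [[0,0,0,0.3,0],[0,0,0,0.65,0],[0,0,0,0.7,0],[0,-0.05,0.5,0,0],[0,-0.05,0.88,0,0.05],[0,-0.05,0.88,0,0.05],[0,-0.05,0.88,0,0.05],[0,-0.05,0.88,0,0.05],[0,-0.05,0.88,0,0],[0,-0.02,0.6,0,0],[0,0,0.22,0,0],[0,0,0,0,0]]}}

```text
clock: 6.58
position: [0.4789, 0.1499, 0.1348]
ee_rot: [0.612, -3.081, 0.0]
force: [-0.2, -0.5, -2.9]
width: 0.256
gripper_force: 50.0
```

```bash
python3 - <<'E'
from h import *
import pickle
s=observe();p,d=imaging.get_image("wrist");pickle.dump((s,p,d),open("pics/w3.pkl","wb"))
print(s["position"].round(4),s["joints"].round(2),s["ee_rot"].round(3),s["force"].round(1),s["width"])
q,e=imaging.get_image("side");np.save("pics/side3.npy",e)
a=cv2.resize(p[60:360,100:540],(660,450));cv2.imwrite("pics/w3.png",a[:,:,::-1])
for n in("top","side"):
    e=imaging.get_image(n)[1];P=cloud(n,e).reshape(-1,3);t=s["position"][:2]
    m=(np.linalg.norm(P[:,:2]-t,axis=1)<.075)&(np.abs(P[:,2]-.121)<.006);Q=P[m]
    print(n,m.sum(),cv2.minEnclosingCircle(Q[:,:2].astype(np.float32)*1000) if m.sum()>9 else 0, np.median(Q[:,2]))
E
```

```text
[0.4789 0.1499 0.1348] [-0.62  0.34  0.27  2.   -0.12  0.82  1.68] [ 0.612 -3.081  0.   ] [-0.2 -0.5 -2.9] 0.25590110073342265
top 291 ((469.8385009765625, 111.7588882446289), 37.49462890625) 0.1207194225734961
side 909 ((478.98291015625, 150.80905151367188), 55.24784469604492) 0.12026281975652153
```

View pics/w3.png

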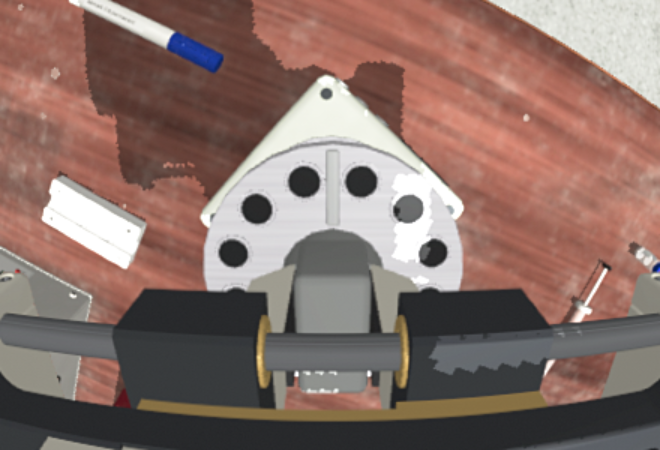

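Held carousel in the wrist view: bar points straight up, with its front rim at crop (333,137). I'll check the rim against the TCP, as the side camera puts the disc within about 1 mm of the spindle.

```bash
python3 - <<'E'
from h import *
import pickle
s,p,d=pickle.load(open("pics/w3.pkl","rb"));C=cam("wrist",s)
r=atz("wrist",322,151.3,.120,C);x=R.from_rotvec(s["ee_rot"]).as_matrix()[:,0];print("centre",(r-x*.055).round(4),r.round(4),np.degrees(np.arctan2(x[1],x[0]))%360)
P=cloud("side",np.load("pics/side3.npy")).reshape(-1,3)
m=(np.linalg.norm(P[:,:2]-s["position"][:2],axis=1)<.06)&(abs(P[:,2]-.121)<.006);q=P[m]
A=np.c_[q[:,:2],np.ones(len(q))];print("tilt",np.linalg.lstsq(A,q[:,2],rcond=None)[0][:2].round(3))
E
```

```text
centre [0.477  0.1498 0.12  ] [0.4262 0.1288 0.12  ] 202.48039790918526
tilt [ 0.    -0.006]
```

Request:
{"fn": "apply_moves", "kwargs": {"commands": [[0,0,0,-0.2,0],[0,0,0,-0.1,0],[0,0,0,-0.1,0],[0,0,0,-0.05,0],[0,0,0,-0.05,0],[0,0,0,0,0]]}}

```text
clock: 7.52
position: [0.4789, 0.1497, 0.1048]
ee_rot: [0.61, -3.082, 0.0]
force: [-0.4, 0.6, -2.8]
width: 0.259
gripper_force: 50.0
```

Request:
{"fn": "apply_moves", "kwargs": {"commands": [[0,0,0,-0.05,0],[0,0,0,-0.05,0],[0,0,0,-0.05,0],[0,0,0,0,0]]}}

```text
clock: 8.02
position: [0.4792, 0.1495, 0.0957]
ee_rot: [-0.61, 3.081, -0.001]
force: [2.3, -0.3, -5.8]
width: 0.261
gripper_force: 50.0
```

Request:
{"fn": "apply_moves", "kwargs": {"commands": [[0,0,0,-0.03,0],[0,0,0,-0.03,0],[0,0,0,0,0]]}}

```text
clock: 8.4
position: [0.479, 0.1496, 0.092]
ee_rot: [0.61, -3.082, 0.0]
force: [1.7, -1.7, -4.6]
width: 0.259
gripper_force: 50.0
```

Request:
{"fn": "apply_moves", "kwargs": {"commands": [[0,0,0,-0.03,0],[0,0,0,-0.02,0],[0,0,0,0,0]]}}

```text
clock: 8.78
position: [0.479, 0.1497, 0.0891]
ee_rot: [0.61, -3.082, 0.0]
force: [2.1, -2.1, -2.8]
width: 0.258
gripper_force: 50.0
```

Request:
{"fn": "apply_moves", "kwargs": {"commands": [[0,0,0,-0.02,0],[0,0,0,0,0]]}}

```text
clock: 9.02
position: [0.479, 0.1497, 0.0882]
ee_rot: [-0.61, 3.082, 0.0]
force: [0.3, -2.3, 1.5]
width: 0.259
gripper_force: 50.0
```

Request:
{"fn": "apply_moves", "kwargs": {"commands": [[0,0,0,-0.02,0],[0,0,0,0,0]]}}

```text
clock: 9.28
position: [0.4792, 0.1498, 0.0874]
ee_rot: [-0.61, 3.081, 0.0]
force: [-0.8, -3.6, 7.9]
width: 0.262
gripper_force: 50.0
```

Request:
{"fn": "apply_moves", "kwargs": {"commands": [[0,0,0,-0.005,-0.06],[0,0,0,0,-0.06],[0,0,0,0,-0.06],[0,0,0,0,-0.06],[0,0,0,0,0]]}}

```text
clock: 9.9
position: [0.4789, 0.1497, 0.0865]
ee_rot: [0.424, -3.113, 0.0]
force: [0.4, -1.1, -2.5]
width: 0.26
gripper_force: 50.0
```

Request:
{"fn": "apply_moves", "kwargs": {"commands": [[0,0,0,-0.02,-0.04],[0,0,0,-0.02,-0.04],[0,0,0,0,0]]}}

```text
clock: 10.28
position: [0.479, 0.1497, 0.084]
ee_rot: [0.362, -3.121, 0.0]
force: [1.9, -2.0, -4.4]
width: 0.259
gripper_force: 50.0
```

```bash
python3 -c "
from h import *
s=observe();print(s['position'].round(4),s['force'].round(1),s['ft_torque'].round(2),np.degrees(2*np.arctan2(*s['ee_rot'][1::-1]))%360)"
```

```text
[0.479  0.1497 0.084 ] [ 1.9 -2.  -4.4] [-0.25 -0.37 -0.06] 193.21798278223852
```

Request:
{"fn": "apply_moves", "kwargs": {"commands": [[0,0,0,-0.01,-0.05],[0,0,0,-0.02,0],[0,0,0,0,0]]}}

```text
clock: 10.65
position: [0.4789, 0.1497, 0.0822]
ee_rot: [0.323, -3.125, 0.0]
force: [2.1, -0.8, -4.0]
width: 0.256
gripper_force: 50.0
```

```bash
python3 -c "
from h import *
s=observe();print(s['position'].round(4),s['force'].round(1),s['ft_torque'].round(2),np.degrees(2*np.arctan2(*s['ee_rot'][1::-1]))%360)"
```

```text
[0.4789 0.1497 0.0822] [ 2.1 -0.8 -4. ] [-0.28 -0.4  -0.02] 191.81860110273487
```

Request:
{"fn": "apply_moves", "kwargs": {"commands": [[0,0,0,-0.02,0],[0,0,0,-0.01,0],[0,0,0,0,0]]}}

```text
clock: 11.02
position: [0.479, 0.1498, 0.0808]
ee_rot: [-0.323, 3.125, 0.0]
force: [-0.1, -0.9, 3.3]
width: 0.257
gripper_force: 50.0
```

Request:
{"fn": "apply_moves", "kwargs": {"commands": [[0,0,0,-0.02,0],[0,0,0,0,0],[0,0,0,-0.01,0],[0,0,0,0,0]]}}

```text
clock: 11.52
position: [0.4791, 0.1499, 0.0806]
ee_rot: [-0.323, 3.124, 0.002]
force: [-8.3, -3.1, 30.2]
width: 0.262
gripper_force: 50.0
```

Request:
{"fn": "apply_moves", "kwargs": {"commands": [[0,0,0,0.02,0],[0,0,0,0,0],[40,0,0,0,0],[50,0,0,0,0],[60,0,0,0,0],[70,0,0,0,0],[70,0,0,0,0],[70,0,0,0,0]]}}

```text
clock: 12.52
position: [0.4789, 0.1496, 0.0799]
ee_rot: [0.323, -3.125, 0.0]
force: [-0.8, 0.2, -0.0]
width: 0.699
gripper_force: 0.0
```

Request:
{"fn": "apply_moves", "kwargs": {"commands": [[70,0,0,0.1,0],[70,0,0,0.3,0],[70,0,0,0.6,0],[70,0,0,0.6,0],[70,0,0,0.6,0],[70,0,0,0,0],[70,0,0,0,0]]}}

```text
clock: 13.4
position: [0.4786, 0.1497, 0.2118]
ee_rot: [0.323, -3.125, -0.0]
force: [-0.2, 0.1, 0.5]
width: 0.7
gripper_force: 0.0
```

```bash
python3 - <<'E'
from h import *
s=observe();print(s["position"].round(4),s["force"].round(1),s["width"])
for n in("side","top"):
    p,e=imaging.get_image(n);P=cloud(n,e).reshape(-1,3)
    q=P[(np.linalg.norm(P[:,:2]-[.4785,.1505],axis=1)<.052)&(abs(P[:,2]-.066)<.012)]
    for _ in range(4):
        A=np.c_[q[:,:2]-[.4785,.1505],np.ones(len(q))];c=np.linalg.lstsq(A,q[:,2],rcond=None)[0];r=q[:,2]-A@c;q=q[abs(r)<.002] if _<3 else q
    print(n,len(q),"tilt",c[:2].round(3),"z",c[2].round(4))
cv2.imwrite("pics/fin.png",cv2.resize(imaging.get_image("side")[0][190:310,240:400],(640,480),interpolation=cv2.INTER_CUBIC)[:,:,::-1])
E
```

```text
[0.4786 0.1497 0.2118] [-0.2  0.1  0.5] 0.6999883122433697
side 746 tilt [-0.003 -0.002] z 0.0664
top 301 tilt [-0.007 -0.013] z 0.0665
```

View pics/fin.png

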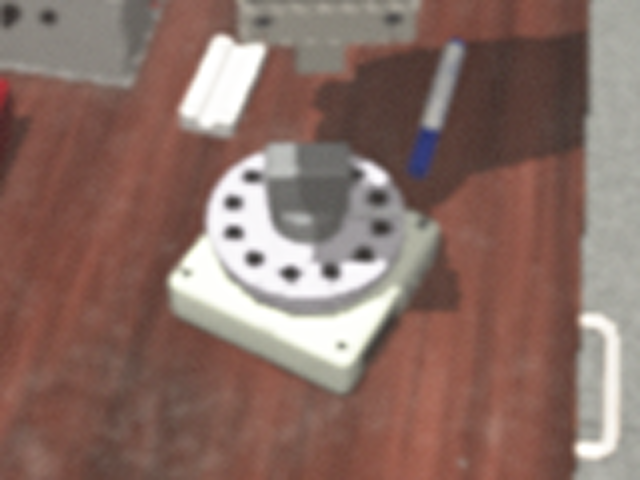

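The carousel's disc top is at 66.4 mm, against 66 mm expected when seated. It is level, and the picture shows it flush on the drive with the gripper clear.

```bash
python3 -c "
from cell import arm
print(arm.sign_off())"
```

```text
the job is handed in; nothing more can be done
None
```

The carousel is seated level and flush on the drive with its keyway over the key, after resting on the key first; I released it and handed the job in, with a peak press of about 33 N (above the suggested 20 N, well under the 100 N limit).

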